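# Tap the bearing cup square into the castor hub

## Robot

A 6-joint arm with a two-finger parallel gripper is mounted at the origin on the work surface. World frame = base frame: x ahead of the robot, y to its left, z up, the work surface at z = 0. Lengths are in mm, angles in rad, forces in N, time in s.
With the tool pointing down it reaches from about 300 to 775 mm from the base axis. Payload 14.6 kg.
Tool frame: the origin (TCP) lies between the finger pads; the fingertips stand 19 mm ahead of it and the grasp point (between the pads) is the TCP; x points along the fingers, y is the direction in which the jaws open and shut, and the axes are right-handed (so a half turn about x gives the same grasp; the last joint's range is limited). The gripper opens to 94 mm and grips with 3 to 60 N. Pads are 16 mm wide; open, the fingers measure 119 mm over their backs; the gripper's body (75 mm by 177 mm) begins 78 mm behind the grasp point.
Start: joints at [-1.228, 0.3, 1.521, -0, 1.321, -0.067], TCP at [219.126, -504.453, 224.446] pointing down, gripper open.
Joint ranges: [-3.03, 3.03], [-0.79, 2.21], [0.23, 2.52], [-1.04, 4.18], [0, 3.07], [-2.55, 2.55]. Speed limits (rad/s): [2.22, 2.22, 2.57, 3.14, 3.14, 3.14].

## Interface

Orientations are given as [roll, pitch, yaw] about the fixed x, y, z axes, in that order (R = Rz(yaw) Ry(pitch) Rx(roll)).
In Python, from cell import manip gives the robot as it stands.
- The arm moves only by the tool jog_arm, never from a script. Its argument "series" is one flat list of numbers, 7 for each row, row after row: the turn, a rotation vector about the world's x, y, z in rad, then the shift along the world's x, y, z in m, then the opening, from -1 (shut) to 1 (fully open). A call has 1 to 20 rows; each row is the pose to reach, as a shift and turn from the pose commanded when the call began; what a row does not reach only later rows make up. A row lasts 1/8 s, in which the tool goes at most 62.5 mm and 10.7 degrees, less where a joint would pass 70% of its speed; a pose out of reach is approached as far as the arm can. A call with a gripper value outside its range is refused whole. The fingers move at their own pace and stop on an object; "squeeze" is the grip in N (left out, the last holds). Time passes only in rows, so rows that repeat a pose let the fingers close. It gives the time, the measured TCP pose, the force and the opening at its end, in the units of the state.
- manip.read_state(): the state, without advancing time (a new reading comes with each control period).
- manip.camera(name): name is "side" or "top"; returns a dict with "color" (384x512x3 uint8, blue, green, red), "range_z" (384x512 float32, mm along the optical axis (not along the pixel's ray), 0 where there is no reading), "fx", "fy", "cx", "cy" (pixels), "D" ([k1, k2, p1, p2, k3] as OpenCV has them; the pictures are not rectified), "pose" (4x4, takes a point from camera to world coordinates). Camera axes: x right, y down, z forward; pixel columns grow to the right and rows downward; lengths in mm; the calibration is good to about 2 mm. A picture is of the moment at which its call begins.
- manip.sign_off(): hands the job in, once; it reports no verdict.
The state is a dict: "clock": time; "joints": joint angles; "qd": joint speeds; "effort": joint torques, N m; "eef_pos": TCP position; "eef_rot": TCP orientation; "wrist_force": force on the tool from outside, world axes, zero at the start; "moment": the same for the moment, N m; "finger_gap": finger opening in mm.
Only numpy, scipy, OpenCV 4.12 (cv2) and the standard library are available. Lean on these libraries where they do the work, as an engineer would, in place of code of your own. Each camera call takes 0.05 s, during which the arm holds its last target.

## Task

Use the brass-footed drift to tap the brass-flanged bearing cup into the trolley's castor hub until it is fully home, bottomed all round on the hidden spacer in the bore, working alternately round its rim so that it goes down square and never cocks, and gently, so that the cup is not bruised. Touch the cup with nothing but the drift, then leave the drift standing upright on the green mat, and leave everything else where it is.

Things in the scene. Friction and masses are not known exactly. Their poses are not given: they have to be found in the camera images.
- cup: Bearing cup: flanged ring, open in the middle, started in the hub's bore, flange 15 to 17 mm above the hub face and up to 3 degrees askew. Brass flange 76 mm across, 6 mm thick, 50 mm hole; steel skirt below. Origin: centre of the flange's top face; z points out of the bore along the cup's axis. Tap the flange's top about 31 mm from the axis.
- cup_low (a point): Point on the cup's axis at the flange's underside, 6 mm below the cup's origin. Tight fit, stays where left: resists with about 5 N, and 7 to 10 N when one side is pushed at 25 mm/s, unevenly round the rim. Pressing one side lowers it and tilts the cup; the far side stays or rises a little. Home, it stops hard. Over 7 degrees of tilt scores the bore; over 25 N from the drift bruises the cup.
- hub: Castor hub, fixed: grey round boss 104 mm across, 50 mm high, with the bore in it, on a square steel foot 130 x 130 x 13 mm. Origin: centre of the underside, on the bore's axis; z up. Deep in the bore, out of sight, lies a spacer ring of unknown height on which the cup's skirt bottoms: home, the flange stands 1 to 12 mm above the hub face. Only the feel tells where: there it takes 12 N without moving (touch it at 10 mm/s).
- hub_face (a point): Centre of the bore's mouth in the flat top face of the hub, 50 mm above the table; z points up.
- drift_mid (a point): Centre, half-way up, of the drift: a round rod 120 mm tall standing upright on the table, 0.25 kg; brass foot 26 mm across, flat below, 30 mm high; above it a black handle 24 mm across and 90 mm long with two orange rings. Site 60 mm above the foot's flat end; z points along the rod to its top.
- drift: The same drift; origin at the centre of the foot's flat end, z along the rod to its top.
- mat_top (a point): Centre of the top face of the green square mat, 110 x 110 mm, 4 mm thick, fixed on the table; the drift is stood on it at the end.
- spare_cup: spare plain steel ring, 66 mm across, 22 high; bystander; origin at the centre of its underside
- castor_wheel: grey and black castor wheel lying flat, 100 mm across, 42 high; bystander; origin at the centre of its underside
- grease_tin: green tin, 70 mm across, 60 high; bystander; origin at the centre of its underside
- spanner: steel spanner lying flat; bystander
- driver: screwdriver lying flat; bystander
- mallet: hammer lying flat; bystander, not to be used
Not all that is in view belongs to the job. Of the things like the drift, leave any that is red or white; of the rest the larger one is meant.

How it is judged (in metres and radians):
On the way, in this order (a step that is already met when the one before it is completed fails the run):
1. the drift is picked up (height (world z) of drift above 0.04 m), for 0.1 s.
2. the cup is home: it bears on the hidden spacer with over 4 N while square within 0.03 rad (contact force between cup and hub above 4 N and z of cup in the frame of hub_face below 0.0195 m and angle between cup's own z axis and vertical below 0.03 rad), for 0.05 s.
At the end, for the whole second after the job is handed in: The cup, having been pressed against its spacer, is still down in the bore (its flange's top under 19.5 mm above the hub face) and square within 0.03 rad (1.7 degrees), and the drift stands upright (within 0.1 rad) and at rest on its foot on the green mat, within 45 mm of the mat's centre, released (z of cup in the frame of hub_face below 0.0195 m and angle between cup's own z axis and vertical below 0.03 rad and horizontal distance between drift and mat_top below 0.045 m and angle between drift's own z axis and vertical below 0.1 rad and z of drift in the frame of mat_top between -0.003 and 0.004 m and linear speed of drift below 0.02 m/s); the robot touches nothing.
It fails at once if the cup cocks more than 0.12 rad (7 degrees) (angle between cup's own z axis and vertical above 0.12 rad).
It fails at once if the drift presses the cup harder than 25 N (contact force between drift and cup above 25 N).
It fails at once if the gripper or arm touches the cup (contact force between any of the fingers, the arm and cup above 1 N).
It fails at once if a bystander is moved more than 30 mm (distance of any of spare_cup, castor_wheel, grease_tin, spanner, driver, mallet from where it was at the start of the episode above 0.03 m).
It also fails if it takes over 72 s, if anything falls off the work surface, if the arm or the gripper's body presses on something with over 40 N, if the wrist force passes 120 N, or if a joint passes its speed limit or range.

## Working session

There is one attempt and no reset: what is moved stays moved. The work goes in short steps, Python scripts to look and compute and a tool call to move; the robot and the scene stay as the last step left them, time stands still between calls to the robot, and variables do not carry over. Pictures are saved under pics/ and viewed, and the job is handed in when it is done.

Besides the shell and the picture viewer there is one more tool, called as a command line: name --argument value ..., lists and objects as JSON in quotes. jog_arm: Moves the arm, as the interface text tells. Its arguments: {"type":"object","properties":{"series":{"type":"array","items":{"type":"number"}},"squeeze":{"type":"number"}},"required":["series"]}

```bash
mkdir -p pics; python3 - <<'E'
from cell import manip
import cv2,numpy as np,pickle
for n in("side","top"):
    c=manip.camera(n); cv2.imwrite(f"pics/{n}0.png",c["color"]); pickle.dump(c,open(f"{n}0.pkl","wb"))
    print(n,c["fx"],c["fy"],c["cx"],c["cy"],c["D"]); print(np.round(c["pose"],3))
print(manip.read_state())
E
```

```text
side 378.0661602324102 378.0661602324102 261.0827037465456 183.93836442543298 [0.0241133 0.        0.        0.        0.       ]
[[ 8.88000e-01 -3.36000e-01  3.15000e-01  3.04284e+02]
 [-4.60000e-01 -6.18000e-01  6.38000e-01 -5.14186e+02]
 [-2.00000e-02 -7.11000e-01 -7.03000e-01  6.15627e+02]
 [ 0.00000e+00  0.00000e+00  0.00000e+00  1.00000e+00]]
top 362.11095199999534 362.11095199999534 252.5361868675082 195.93312591410375 [-0.11379894  0.          0.          0.          0.        ]
[[ 7.000000e-03 -9.880000e-01  1.570000e-01  3.941880e+02]
 [-1.000000e+00 -9.000000e-03 -1.500000e-02  1.272500e+01]
 [ 1.600000e-02 -1.570000e-01 -9.870000e-01  1.003421e+03]
 [ 0.000000e+00  0.000000e+00  0.000000e+00  1.000000e+00]]
{'clock': 0.1, 'joints': array([-1.22761541e+00,  3.00406053e-01,  1.52150687e+00,  3.03223768e-06,
        1.32069784e+00, -6.66065093e-02]), 'qd': array([ 9.99157801e-05, -2.62968114e-03, -1.66102131e-03, -2.47651828e-03,
       -6.89686777e-04, -2.12321913e-04]), 'effort': array([ 4.05109429e-03, -5.32631207e+01, -3.53281975e+01,  7.10032973e-02,
        2.34478764e-02, -1.05652928e-04]), 'eef_pos': array([ 219.05145744, -504.2662356 ,  223.95339425]), 'eef_rot': array([-1.64028774,  1.56977822,  1.91109158]), 'wrist_force': array([ 0.55625957,  0.20867674, -0.30962105]), 'moment': array([-0.03323847, -0.01101236, -0.04951458]), 'finger_gap': 93.98143854149451}
```

View pics/side0.png

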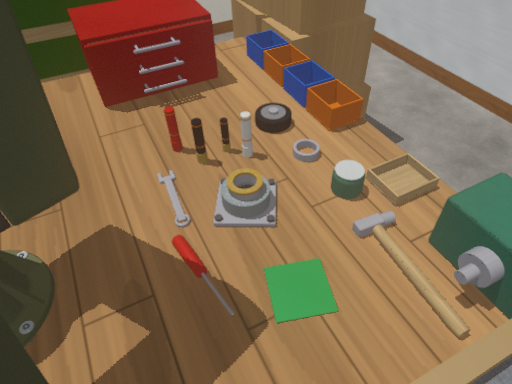

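View pics/top0.png

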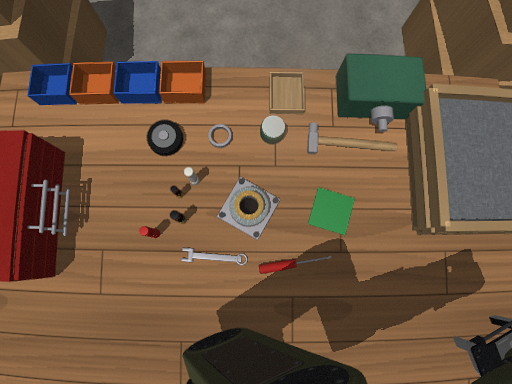

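Side-view candidates that look like the drift are red (173,130), large black with brass foot (199,140), small black (225,135) and white (246,135). Red and white are excluded, and of the other two the larger is at (199,140). I'll check that in a crop and measure.

```bash
cat > h.py <<'E'
import numpy as np,cv2,pickle
def K(c): return np.array([[c["fx"],0,c["cx"]],[0,c["fy"],c["cy"]],[0,0,1.]])
def rays(c,uv):
    p=cv2.undistortPoints(np.asarray(uv,float).reshape(-1,1,2),K(c),np.array(c["D"])).reshape(-1,2)
    return np.c_[p,np.ones(len(p))]
def on_plane(c,uv,z):
    r=rays(c,uv)@c["pose"][:3,:3].T; o=c["pose"][:3,3]
    return o+r*((z-o[2])/r[:,2])[:,None]
def cloud(c,mask):
    v,u=np.nonzero(mask&(c["range_z"]>0)); 
    P=rays(c,np.c_[u,v])*c["range_z"][v,u][:,None]
    return P@c["pose"][:3,:3].T+c["pose"][:3,3]
def proj(c,P):
    T=np.linalg.inv(c["pose"]); 
    return cv2.projectPoints(np.asarray(P,float).reshape(-1,1,3),cv2.Rodrigues(T[:3,:3])[0],T[:3,3],K(c),np.array(c["D"]))[0].reshape(-1,2)
def hsv(c): return cv2.cvtColor(c["color"],cv2.COLOR_BGR2HSV)
def box(m,x0,x1,y0,y1):
    o=np.zeros_like(m,bool); o[y0:y1,x0:x1]=m[y0:y1,x0:x1]; return o
E
python3 - <<'E'
from h import *
s=pickle.load(open("side0.pkl","rb"));t=pickle.load(open("top0.pkl","rb"))
a=cv2.resize(s["color"][95:235,150:300],None,fx=4,fy=4,interpolation=cv2.INTER_CUBIC)
cv2.imwrite("pics/cs.png",a)
cv2.imwrite("pics/ct.png",cv2.resize(t["color"][150:260,130:290],None,fx=5,fy=5,interpolation=cv2.INTER_CUBIC))
full=np.ones((384,512),bool)
for n,c in(("s",s),("t",t)):
    h=hsv(c)
    m=(h[...,0]>45)&(h[...,0]<75)&(h[...,1]>150)&(h[...,2]>80)
    m=box(m,255,360,180,330)
    cs,_=cv2.findContours(m.astype(np.uint8),0,2);k=max(cs,key=cv2.contourArea)
    q=cv2.approxPolyDP(k,6,True).reshape(-1,2); w=on_plane(c,q,4);print("mat",n,q.tolist(),np.round(w[:,:2],1).tolist(),w.mean(0))
    b=(h[...,0]>18)&(h[...,0]<32)&(h[...,1]>110)&(h[...,2]>90)
    b=box(b,225,270,165,200) if n=="s" else box(b,225,275,180,235)
    P=cloud(c,b);print("brass",n,len(P),np.percentile(P,[2,50,98],axis=0).round(1).tolist())
    cs,_=cv2.findContours(b.astype(np.uint8),0,2);k=max(cs,key=cv2.contourArea);e=cv2.fitEllipse(k);print(e,on_plane(c,[e[0]],66))
    # drift cloud
    r=box(full,190,208,115,165) if n=="s" else box(full,165,192,204,226)
    P=cloud(c,r);P=P[P[:,2]>15];print("drift",len(P),np.percentile(P,[2,50,98],axis=0).round(1).tolist())
    Q=P[P[:,2]>P[:,2].max()-6];print("top",len(Q),Q.mean(0),Q.min(0),Q.max(0))
E
```

```text
mat s [[304, 291], [296, 299], [305, 299]] [[520.5, -236.3], [500.0, -242.9], [513.9, -250.2]] [ 511.45142874 -243.13766209    4.        ]
brass s 516 [[487.0, -31.3, 66.2], [520.8, 1.8, 72.9], [556.2, 40.8, 75.2]]
((244.3217315673828, 181.0783233642578), (26.287372589111328, 36.216346740722656), 85.65960693359375) [[523.45665188   9.22394225  66.        ]]
drift 435 [[478.1, 175.5, 18.0], [488.2, 179.9, 78.6], [501.6, 194.5, 121.1]]
top 66 [489.34432597 186.78880335 119.75026053] [477.90750995 175.60945611 116.63485117] [501.65837118 200.52112301 121.878236  ]
mat t [[318, 188], [320, 197], [342, 196], [337, 203], [349, 215], [345, 231], [334, 230], [344, 234], [353, 198]] [[577.6, -187.4], [551.9, -192.5], [555.3, -255.6], [535.2, -240.6], [501.5, -273.9], [456.6, -261.1], [459.3, -230.0], [448.2, -258.1], [549.9, -287.1]] [ 515.03280959 -242.92931709    4.        ]
brass t 365 [[484.7, -26.3, 67.1], [518.4, 9.7, 73.6], [554.4, 43.7, 77.2]]
((248.5062255859375, 204.60267639160156), (27.86385726928711, 28.102861404418945), 98.57098388671875) [[520.30548033   8.65931854  66.        ]]
drift 141 [[476.0, 180.4, 22.4], [485.3, 186.3, 114.1], [497.7, 199.8, 123.4]]
top 53 [488.05162753 191.32148962 121.68802492] [477.95835017 183.791429   119.96899024] [497.85151945 201.71679135 125.81700148]
```

View pics/cs.png

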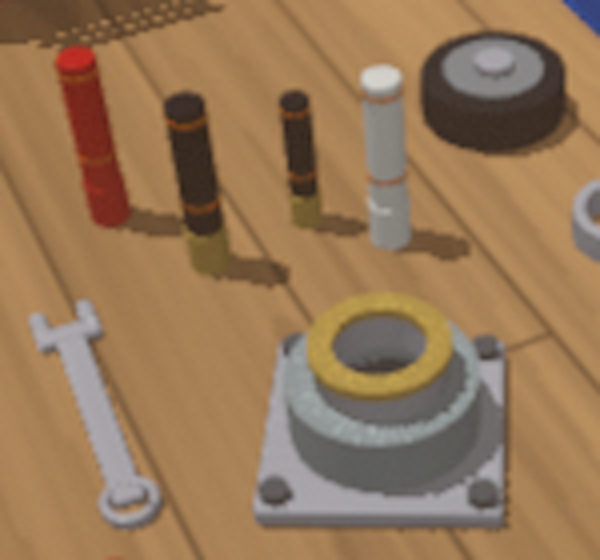

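View pics/ct.png

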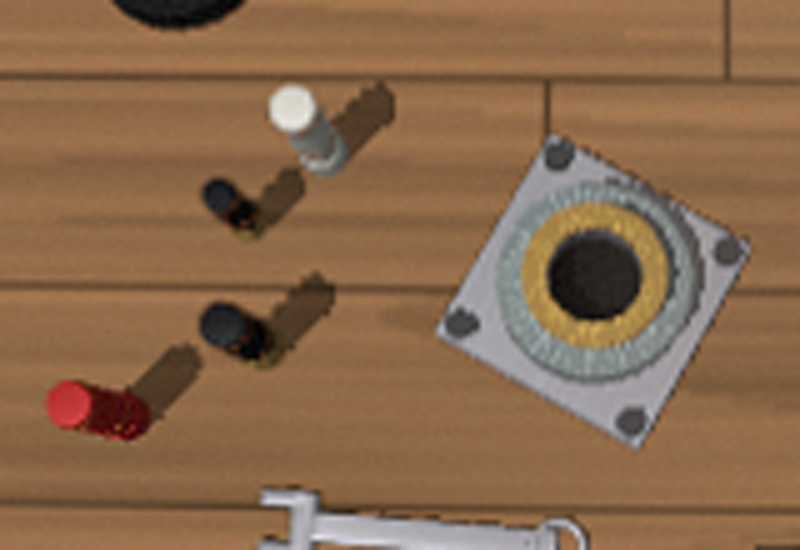

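The crop confirms it: the large black rod with the brass foot at side (199,140), top-view cap (178,216), is the drift. The cup is the brass ring at top (248,205). Next I'll measure the positions properly.

```bash
python3 - <<'E'
from h import *
from scipy.spatial.transform import Rotation as R
s=pickle.load(open("side0.pkl","rb"));t=pickle.load(open("top0.pkl","rb"))
h=hsv(t)
def cont(m):
    cs,_=cv2.findContours(m.astype(np.uint8),0,2);return max(cs,key=cv2.contourArea)
for n,c in(("s",s),("t",t)):
    h=hsv(c); m=(h[...,0]>45)&(h[...,0]<75)&(h[...,1]>150)&(h[...,2]>60); m=box(m,255,360,180,330)
    k=cont(cv2.morphologyEx(m.astype(np.uint8),3,np.ones((5,5))))
    r=cv2.minAreaRect(k); M=cv2.moments(k); ce=[M['m10']/M['m00'],M['m01']/M['m00']]
    print("mat",n,r,on_plane(c,[ce],4))
    b=(h[...,0]>18)&(h[...,0]<32)&(h[...,1]>110)&(h[...,2]>90)
    b=box(b,225,270,165,200) if n=="s" else box(b,225,275,180,235)
    k=cont(b);e=cv2.fitEllipse(k)
    w=on_plane(c,k.reshape(-1,2),72); cc,rr=cv2.minEnclosingCircle(w[:,:2].astype(np.float32))
    print("cup",n,"ellipse centre@72",on_plane(c,[e[0]],72)[0],"circ",cc,rr)
    P=cloud(c,b); A=np.c_[P[:,:2]-[520,8],np.ones(len(P))]
    for _ in range(3):
        x=np.linalg.lstsq(A,P[:,2],rcond=None)[0]; g=abs(A@x-P[:,2])<3; A=A[g];P=P[g]
    print(" plane slope",x.round(4),len(P),np.std(A@x-P[:,2]))
    d=(h[...,2]<75); 
    d=box(d,165,192,204,226) if n=="t" else box(d,188,210,112,166)
    print("drift px",n,cv2.boundingRect(cont(d)))
# rods tops in top view
for nm,px in dict(red=(69,404),drift=(221,325),small=(217,196),white=(293,107)).items():
    u=np.array(px)/5+[130,150]; print(nm,u,on_plane(t,[u],120)[0].round(0),on_plane(t,[u],90)[0].round(0))
for nm,px in dict(red=(77,60),drift=(185,106),small=(295,100),white=(382,78)).items():
    u=np.array(px)/4+[150,95]; print("side",nm,u,on_plane(s,[u],120)[0].round(0),on_plane(s,[u],90)[0].round(0))
print(R.from_euler('xyz',[-1.64028774,1.56977822,1.91109158]).as_matrix().round(3))
E
```

```text
mat s ((297.2500305175781, 295.7500305175781), (35.35533905029297, 28.991374969482422), 45.0) [[ 506.11839612 -241.17724833    4.        ]]
cup s ellipse centre@72 [521.06405577   3.51013465  72.        ] circ (521.535888671875, 5.038704872131348) 39.91389083862305
 plane slope [ 5.30000e-03 -3.62000e-02  7.24966e+01] 364 1.0269305477136645
drift px s (193, 127, 11, 20)
mat t ((330.9892578125, 210.8486785888672), (38.529483795166016, 37.35762023925781), 16.50436019897461) [[ 520.72921793 -232.89635683    4.        ]]
cup t ellipse centre@72 [519.49825934   8.68533858  72.        ] circ (519.5570068359375, 8.804946899414062) 37.75714111328125
 plane slope [ 3.70000e-03 -1.57000e-02  7.37414e+01] 326 1.3319647481798882
drift px t (170, 211, 19, 12)
red [143.8 230.8] [446. 265. 120.] [448. 273.  90.]
drift [174.2 215. ] [486. 191. 120.] [489. 197.  90.]
small [173.4 189.2] [550. 196. 120.] [555. 202.  90.]
white [188.6 171.4] [595. 159. 120.] [602. 164.  90.]
side red [169.25 110.  ] [450. 257. 120.] [459. 304.  90.]
side drift [196.25 121.5 ] [490. 183. 120.] [501. 225.  90.]
side small [223.75 120.  ] [546. 158. 120.] [561. 199.  90.]
side white [245.5 114.5] [599. 154. 120.] [617. 195.  90.]
[[-0.     0.398 -0.917]
 [ 0.001 -0.917 -0.398]
 [-1.    -0.001 -0.   ]]
```

jog_arm --series '[0,0,0.16,0.019,0.049,0,0.3,0,0,0.32,0.038,0.099,0,0.3,0,0,0.48,0.058,0.148,0,0.3,0,0,0.64,0.077,0.198,0,0.3,0,0,0.8,0.096,0.247,0,0.3,0,0,0.97,0.115,0.297,0,0.3,0,0,1.13,0.134,0.346,0,0.3,0,0,1.29,0.154,0.395,0,0.3,0,0,1.45,0.173,0.445,0,0.3,0,0,1.61,0.192,0.494,0,0.3,0,0,1.77,0.211,0.544,0,0.3,0,0,1.93,0.23,0.593,0,0.3,0,0,2.09,0.25,0.643,0,0.3,0,0,2.25,0.2685,0.692,0,0.3,0,0,2.25,0.2685,0.692,0,0.3,0,0,2.25,0.2685,0.692,0,0.3]' --squeeze 40

```text
clock: 2.1
eef_pos: [487.3, 187.1, 224.0]
eef_rot: [-2.226, 1.57, -2.709]
wrist_force: [-0.1, -0.2, -0.4]
finger_gap: 60.9
```

```bash
python3 - <<'E'
from cell import manip
import cv2,numpy as np,pickle
for n in("side","top"):
    c=manip.camera(n); cv2.imwrite(f"pics/{n}1.png",c["color"]); pickle.dump(c,open(f"{n}1.pkl","wb"))
a=np.hstack([cv2.imread("pics/side1.png")[60:260,100:330],cv2.imread("pics/top1.png")[100:300,100:330]])
cv2.imwrite("pics/b1.png",cv2.resize(a,None,fx=1.7,fy=1.7))
print(manip.read_state())
E
```

```text
{'clock': 2.2, 'joints': array([ 2.95405818e-01,  2.37385539e-01,  1.60003602e+00, -1.01000730e-04,
        1.30430862e+00, -7.91477955e-01]), 'qd': array([-4.43111967e-03, -4.78455784e-03, -2.22287250e-03,  1.97792097e-03,
        9.14298144e-05, -1.78771810e-03]), 'effort': array([ 6.28750753e-01, -4.86686897e+01, -3.50479317e+01,  5.17777121e-02,
        6.01924723e-02,  5.95085396e-03]), 'eef_pos': array([487.43300923, 186.56204171, 224.50782346]), 'eef_rot': array([-1.74587248,  1.57062779, -2.22975843]), 'wrist_force': array([-0.8664191 ,  0.10691713, -0.52150317]), 'moment': array([ 0.00846801, -0.1668051 ,  0.01191825]), 'finger_gap': 60.85095955907813}
```

View pics/b1.png

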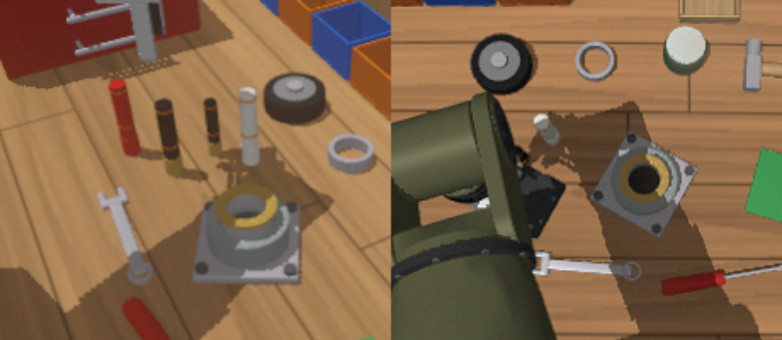

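jog_arm --series '[0,0,0,0,0,-0.04,0.3,0,0,0,0,0,-0.079,0.3,0,0,0,0,0,-0.079,0.3]'

```text
clock: 2.58
eef_pos: [486.5, 186.3, 143.8]
eef_rot: [-2.356, 1.567, -2.839]
wrist_force: [0.1, -0.0, 1.3]
finger_gap: 61.0
```

```bash
python3 - <<'E'
from cell import manip
import cv2,numpy as np,pickle
from h import *
c=manip.camera("side");pickle.dump(c,open("side2.pkl","wb"))
st=manip.read_state();print(st["eef_pos"])
im=c["color"].copy()
for p in ([487.4,187,126],):
    u=proj(c,[p])[0];print(u);cv2.circle(im,(int(u[0]),int(u[1])),2,(255,0,255),-1)
cv2.imwrite("pics/s2.png",cv2.resize(im[40:190,130:290],None,fx=4,fy=4))
E
```

```text
[487.53528946 186.77912184 145.83747501]
[194.25117391 118.67937508]
```

View pics/s2.png

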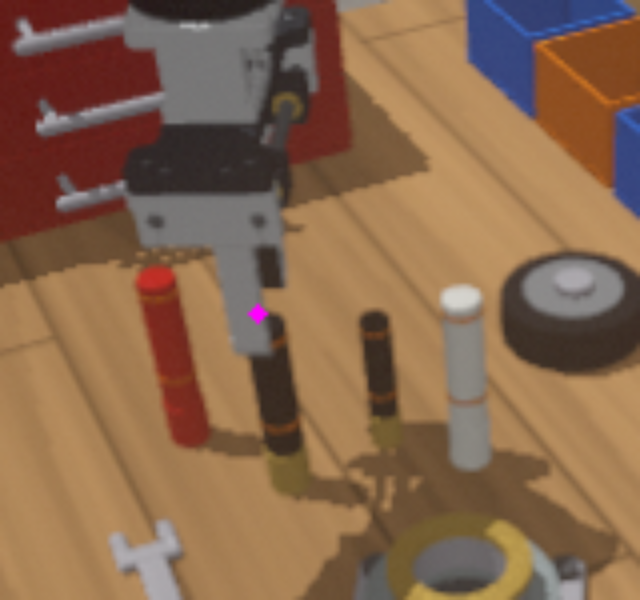

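```bash
python3 - <<'E'
from h import *
c=pickle.load(open("side2.pkl","rb"))
from scipy.spatial.transform import Rotation as R
T=R.from_euler('xyz',[-2.356,1.567,-2.839]).as_matrix();print(T[:,1])
P=np.array([487.5,186.8,126.8]);j=T[:,1]
w=np.cross(j,[0,0,1])
for s in(1,-1):
  for d in (30.5,59.5):
    for e in(-8,8): print(s,d,e,(proj(c,[P+s*d*j+e*w])[0]-[130,40])*4)
# finger cloud: points 128..150 high
m=box(np.ones((384,512),bool),180,205,98,128)
Q=cloud(c,m);Q=Q[(Q[:,2]>128)&(Q[:,2]<165)]
q=(Q-P);a=q@j;b=q@w;print(len(Q));
for lo,hi in((-80,-20),(10,80)):
    k=(a>lo)&(a<hi);print(k.sum(),np.percentile(a[k],[5,50,95]),np.percentile(b[k],[5,50,95]))
E
```

```text
[ 0.46443321  0.88560408 -0.00268492]
1 30.5 -8 [250.12729845 283.12866733]
1 30.5 8 [277.92399065 282.78957076]
1 59.5 -8 [256.72483884 255.31571989]
1 59.5 8 [283.88031496 254.97835969]
-1 30.5 -8 [235.16112647 346.12933621]
-1 30.5 8 [264.4126088  345.78648403]
-1 59.5 -8 [227.47247094 378.4457058 ]
-1 59.5 8 [257.47146025 378.10098024]
191
122 [-45.36696832 -43.44709219 -37.70850171] [-6.86901735  2.7327243  10.8592964 ]
69 [27.47606474 29.70159171 32.84112581] [-2.59941512  4.12375962 10.7995427 ]
```

jog_arm --series '[0,0,0,0,0,-0.035,0.3,0,0,0,0,0,-0.07,0.3,0,0,0,0,0,-0.07,0.0,0,0,0,0,0,-0.07,-0.3,0,0,0,0,0,-0.07,-0.6,0,0,0,0,0,-0.07,-0.8,0,0,0,0,0,-0.07,-0.8,0,0,0,0,0,-0.07,-0.8]' --squeeze 40

```text
clock: 3.62
eef_pos: [488.1, 187.7, 76.5]
eef_rot: [0.747, 1.569, 0.266]
wrist_force: [-0.8, -0.7, 7.2]
finger_gap: 23.4
```

```bash
python3 - <<'E'
from cell import manip
import cv2
c=manip.camera("side")
cv2.imwrite("pics/s3.png",cv2.resize(c["color"][60:190,130:290],None,fx=4,fy=4))
st=manip.read_state();print(st["eef_pos"],st["wrist_force"],st["finger_gap"])
E
```

```text
[488.13094341 187.69681462  76.4501094 ] [-0.93040587  0.06297754  6.338435  ] 23.32746036638588
```

View pics/s3.png

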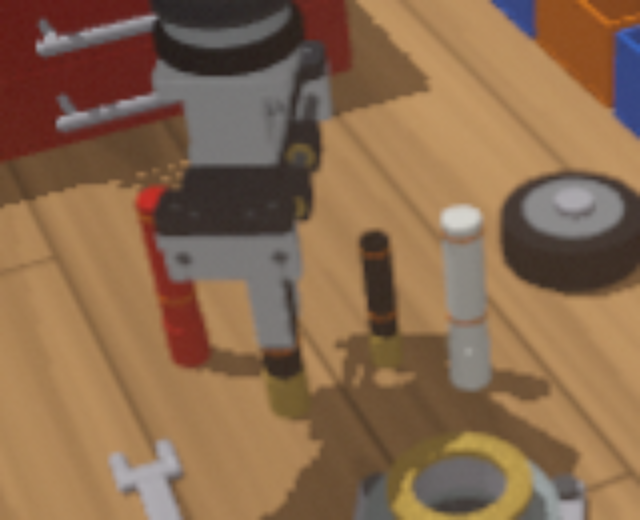

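jog_arm --series '[0,0,0,0,0,0.03,-0.8,0,0,0,0,0,0.07,-0.8,0,0,0,0,0,0.1,-0.8,0,0,0,0.006,-0.05,0.1,-0.8,0,0,0,0.012,-0.1,0.1,-0.8,0,0,0,0.022,-0.16,0.1,-0.8,0,0,0,0.031,-0.212,0.1,-0.8,0,0,0,0.031,-0.212,0.1,-0.8,0,0,0,0.031,-0.212,0.1,-0.8]'

```text
clock: 4.8
eef_pos: [518.4, -24.2, 175.4]
eef_rot: [-3.127, 1.57, 2.674]
wrist_force: [0.3, 0.4, -2.4]
finger_gap: 23.7
```

```bash
python3 - <<'E'
from cell import manip
import cv2,numpy as np,pickle
for n in("side","top"):
    c=manip.camera(n); pickle.dump(c,open(f"{n}4.pkl","wb")); cv2.imwrite(f"pics/{n}4.png",c["color"])
a=np.hstack([cv2.resize(cv2.imread("pics/side4.png")[90:240,180:320],None,fx=2.6,fy=2.6),cv2.resize(cv2.imread("pics/top4.png")[130:280,180:320],None,fx=2.6,fy=2.6)])
cv2.imwrite("pics/b4.png",a)
st=manip.read_state();print(st["eef_pos"],st["eef_rot"],st["wrist_force"],st["finger_gap"])
E
```

```text
[518.45968692 -23.42928563 175.4279904 ] [3.11781566 1.57049862 2.63729956] [ 0.42483817 -0.22563657 -1.57328234] 23.578931587054132
```

View pics/b4.png

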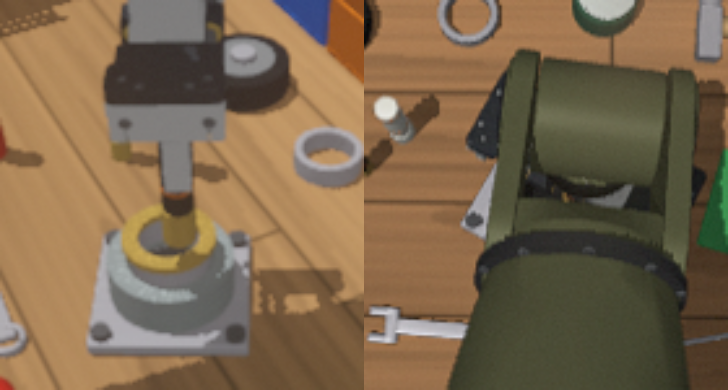

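```bash
python3 - <<'E'
from h import *
c=pickle.load(open("side4.pkl","rb"));h=hsv(c)
b=(h[...,0]>18)&(h[...,0]<32)&(h[...,1]>110)&(h[...,2]>70)
b=box(b,220,275,160,200)
P=cloud(c,b)
F=P[P[:,2]>90];print("foot",len(F),np.percentile(F,[3,50,97],axis=0).round(1))
H=box(np.ones_like(b),235,262,160,185);Q=cloud(c,H);Q=Q[(Q[:,2]>88)&(Q[:,2]<125)]
A=np.c_[2*Q[:,:2],np.ones(len(Q))];x=np.linalg.lstsq(A,(Q[:,:2]**2).sum(1),rcond=None)[0];print("axis",x[:2],np.sqrt(x[2]+x[0]**2+x[1]**2),len(Q),Q[:,2].min())
C=P[P[:,2]<82];print("cup",np.percentile(C,[1,50,99],axis=0).round(1))
A=np.c_[C[:,:2]-[520,6],np.ones(len(C))];print(np.linalg.lstsq(A,C[:,2],rcond=None)[0])
c0=pickle.load(open("side0.pkl","rb"));h=hsv(c0);b=(h[...,0]>18)&(h[...,0]<32)&(h[...,1]>110)&(h[...,2]>90);b=box(b,225,270,165,200)
P=cloud(c0,b);P=P[P[:,2]>68];A=np.c_[2*P[:,:2],np.ones(len(P))]
import scipy.ndimage as nd
k=max(cv2.findContours(b.astype(np.uint8),0,2)[0],key=cv2.contourArea)
print("outline top part circle @72:",)
w=on_plane(c0,k.reshape(-1,2),72)[:,:2]
# inner hole contour
hole=nd.binary_fill_holes(b)&~b; l,n=nd.label(hole); sz=nd.sum(hole,l,range(1,n+1)); m=l==1+np.argmax(sz)
k2=max(cv2.findContours(m.astype(np.uint8),0,2)[0],key=cv2.contourArea).reshape(-1,2); print(len(k2),sz)
for W in (w,on_plane(c0,k2,72)[:,:2]):
    A=np.c_[2*W,np.ones(len(W))];x=np.linalg.lstsq(A,(W**2).sum(1),rcond=None)[0];print("circle",x[:2],np.sqrt(x[2]+x[0]**2+x[1]**2))
E
```

```text
foot 155 [[506.9 -38.4 101.2]
 [514.  -35.3 116.9]
 [528.3 -23.4 130. ]]
axis [519.16640151 -25.86569723] 11.898836288529457 123 98.8423078858616
cup [[486.1 -32.3  33. ]
 [514.   -6.8  72.8]
 [558.5  44.5  75.5]]
[-1.20329274e-02 -1.21137575e-01  7.09515600e+01]
outline top part circle @72:
24 [269.]
circle [521.65214652   4.73338484] 38.20543115415863
circle [521.96968089   5.00954226] 21.813968228398046
```

jog_arm --series '[0,0,0,0.0025,0,-0.01,-0.8,0,0,0,0.0025,0,-0.02,-0.8,0,0,0,0.0025,0,-0.022,-0.8,0,0,0,0.0025,0,-0.0235,-0.8,0,0,0,0.0025,0,-0.025,-0.8,0,0,0,0.0025,0,-0.0265,-0.8]'

```text
clock: 5.65
eef_pos: [521.2, -24.5, 149.1]
eef_rot: [0.36, 1.57, -0.122]
wrist_force: [-0.3, -0.3, 2.5]
finger_gap: 23.6
```

```bash
cat > st.py <<'E'
from cell import manip
st=manip.read_state();print(st["clock"],st["eef_pos"].round(2),st["wrist_force"].round(1),round(st["finger_gap"],2))
E
python3 st.py
```

```text
5.65 [521.24 -24.49 149.11] [-0.3 -0.3  2.5] 23.62
```

jog_arm --series '[0,0,0,0,0,-0.0015,-0.8,0,0,0,0,0,-0.003,-0.8]'

```text
clock: 5.9
eef_pos: [521.3, -24.6, 146.3]
eef_rot: [0.134, 1.57, -0.348]
wrist_force: [-1.2, -0.4, 4.5]
finger_gap: 23.5
```

jog_arm --series '[0,0,0,0,0,0,-0.8]'

```text
clock: 6.02
eef_pos: [521.2, -24.5, 145.9]
eef_rot: [-0.054, 1.571, -0.536]
wrist_force: [-0.1, -0.9, 0.0]
finger_gap: 23.6
```

```bash
python3 st.py
```

```text
6.025 [521.19 -24.52 145.94] [-0.1 -0.9  0. ] 23.61
```

jog_arm --series '[0,0,0,0,0,0.012,-0.8,0,0,0,0,0.031,0.012,-0.8,0,0,0,0,0.0625,0.012,-0.8,0,0,0,0,0.0625,0.006,-0.8,0,0,0,0,0.0625,0.004,-0.8,0,0,0,0,0.0625,0.0025,-0.8,0,0,0,0,0.0625,0.001,-0.8,0,0,0,0,0.0625,-0.0005,-0.8]'

```text
clock: 7.02
eef_pos: [521.2, 37.7, 145.6]
eef_rot: [0.064, 1.57, -0.419]
wrist_force: [-1.0, -1.9, 2.9]
finger_gap: 23.5
```

```bash
python3 st.py
```

```text
7.025 [521.24  37.7  145.58] [-1.  -1.9  2.9] 23.47
```

jog_arm --series '[0,0,0,0,0,0.01,-0.8,0,0,0,0.031,-0.031,0.01,-0.8,0,0,0,0.031,-0.031,0.005,-0.8,0,0,0,0.031,-0.031,0.0035,-0.8,0,0,0,0.031,-0.031,0.002,-0.8,0,0,0,0.031,-0.031,0.0005,-0.8]'

```text
clock: 7.78
eef_pos: [551.9, 7.5, 146.1]
eef_rot: [0.59, 1.571, 0.108]
wrist_force: [-1.2, -0.4, -2.0]
finger_gap: 23.6
```

jog_arm --series '[0,0,0,0,0,-0.0015,-0.8,0,0,0,0,0,-0.003,-0.8]'

```text
clock: 8.02
eef_pos: [552.2, 7.3, 143.3]
eef_rot: [0.929, 1.57, 0.448]
wrist_force: [-1.4, 1.7, 2.8]
finger_gap: 23.6
```

jog_arm --series '[0,0,0,0,0,0.01,-0.8,0,0,0,-0.031,0,0.01,-0.8,0,0,0,-0.062,0,0.01,-0.8,0,0,0,-0.062,0,0.0065,-0.8,0,0,0,-0.062,0,0.0045,-0.8,0,0,0,-0.062,0,0.003,-0.8,0,0,0,-0.062,0,0.0015,-0.8]'

```text
clock: 8.9
eef_pos: [490.5, 7.0, 144.2]
eef_rot: [-2.607, 1.571, -3.089]
wrist_force: [0.3, -0.1, 1.8]
finger_gap: 23.5
```

jog_arm --series '[0,0,0,0,0,-0.001,-0.8,0,0,0,0,0,-0.002,-0.8]'

```text
clock: 9.15
eef_pos: [490.4, 7.0, 142.7]
eef_rot: [0.423, 1.57, -0.059]
wrist_force: [-1.0, 0.7, 2.8]
finger_gap: 23.3
```

```bash
python3 - <<'E'
from cell import manip
import cv2,numpy as np,pickle
c=manip.camera("side"); pickle.dump(c,open("side5.pkl","wb"))
cv2.imwrite("pics/s5.png",cv2.resize(c["color"][110:230,190:310],None,fx=5,fy=5,interpolation=cv2.INTER_CUBIC))
st=manip.read_state();print(st["eef_pos"],st["wrist_force"],st["finger_gap"])
E
```

```text
[490.31066389   7.07019189 142.52212375] [0.69716564 0.63404687 1.2257595 ] 23.728777159276156
```

View pics/s5.png

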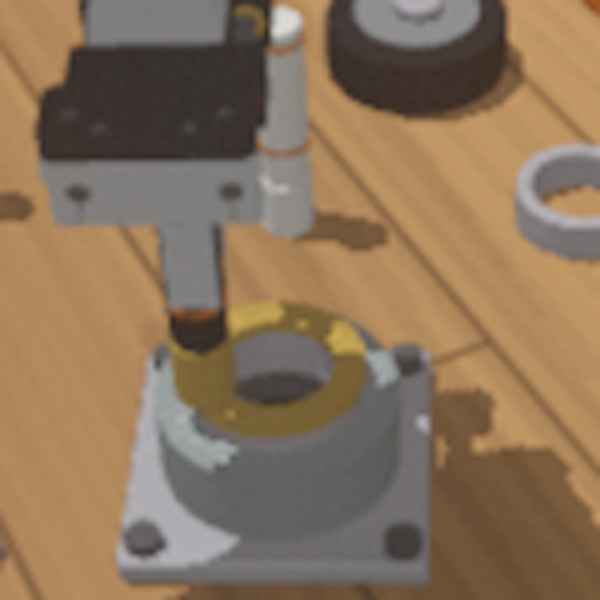

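jog_arm --series '[0,0,0,0,0,0.011,-0.8,0,0,0,0.031,-0.031,0.011,-0.8,0,0,0,0.031,-0.031,0.007,-0.8,0,0,0,0.031,-0.031,0.0045,-0.8,0,0,0,0.031,-0.031,0.003,-0.8,0,0,0,0.031,-0.031,0.0015,-0.8]'

```text
clock: 9.95
eef_pos: [520.9, -23.6, 144.1]
eef_rot: [0.362, 1.571, -0.119]
wrist_force: [0.2, -0.8, -2.0]
finger_gap: 23.4
```

jog_arm --series '[0,0,0,0,0,-0.0015,-0.8,0,0,0,0,0,-0.003,-0.8]'

```text
clock: 10.2
eef_pos: [521.1, -23.8, 141.3]
eef_rot: [0.643, 1.57, 0.162]
wrist_force: [-2.4, 1.9, 4.0]
finger_gap: 23.6
```

jog_arm --series '[0,0,0,0,0,0.011,-0.8,0,0,0,0,0.031,0.011,-0.8,0,0,0,0,0.062,0.01,-0.8,0,0,0,0,0.062,0.006,-0.8,0,0,0,0,0.062,0.0045,-0.8,0,0,0,0,0.062,0.003,-0.8]'

```text
clock: 10.95
eef_pos: [521.2, 37.3, 144.0]
eef_rot: [-0.988, 1.571, -1.47]
wrist_force: [0.1, -0.1, -1.6]
finger_gap: 23.3
```

jog_arm --series '[0,0,0,0,0,-0.0015,-0.8,0,0,0,0,0,-0.003,-0.8]'

```text
clock: 11.2
eef_pos: [521.2, 37.7, 141.0]
eef_rot: [0.128, 1.571, -0.354]
wrist_force: [-0.9, -1.6, 2.0]
finger_gap: 23.6
```

Still going down freely (about 4–6 N). Next I'll work the ±x pair.

jog_arm --series '[0,0,0,0,0,0.011,-0.8,0,0,0,0.031,-0.031,0.011,-0.8,0,0,0,0.031,-0.031,0.006,-0.8,0,0,0,0.031,-0.031,0.0035,-0.8,0,0,0,0.031,-0.031,0.002,-0.8,0,0,0,0.031,-0.031,0.0005,-0.8]'

```text
clock: 11.95
eef_pos: [551.9, 7.5, 141.6]
eef_rot: [0.665, 1.571, 0.183]
wrist_force: [-0.3, 0.3, -2.7]
finger_gap: 23.8
```

jog_arm --series '[0,0,0,0,0,-0.001,-0.8,0,0,0,0,0,-0.0025,-0.8]'

```text
clock: 12.2
eef_pos: [552.2, 7.3, 139.4]
eef_rot: [0.777, 1.57, 0.295]
wrist_force: [-2.4, 1.9, 4.1]
finger_gap: 23.5
```

jog_arm --series '[0,0,0,0,0,0.011,-0.8,0,0,0,-0.031,0,0.011,-0.8,0,0,0,-0.062,0,0.01,-0.8,0,0,0,-0.062,0,0.006,-0.8,0,0,0,-0.062,0,0.0045,-0.8,0,0,0,-0.062,0,0.003,-0.8,0,0,0,-0.062,0,0.0015,-0.8]'

```text
clock: 13.08
eef_pos: [490.5, 7.0, 140.2]
eef_rot: [-2.799, 1.571, 3.002]
wrist_force: [0.2, 1.1, -2.5]
finger_gap: 23.7
```

jog_arm --series '[0,0,0,0,0,-0.001,-0.8,0,0,0,0,0,-0.002,-0.8]'

```text
clock: 13.32
eef_pos: [490.4, 7.1, 138.7]
eef_rot: [0.487, 1.57, 0.005]
wrist_force: [-1.0, -0.7, 2.5]
finger_gap: 23.4
```

jog_arm --series '[0,0,0,0,0,0.011,-0.8,0,0,0,0.031,-0.031,0.011,-0.8,0,0,0,0.031,-0.031,0.006,-0.8,0,0,0,0.031,-0.031,0.0035,-0.8,0,0,0,0.031,-0.031,0.002,-0.8,0,0,0,0.031,-0.031,0.001,-0.8]'

```text
clock: 14.08
eef_pos: [520.9, -23.6, 139.5]
eef_rot: [-2.646, 1.571, -3.128]
wrist_force: [0.3, -0.6, -1.7]
finger_gap: 23.7
```

jog_arm --series '[0,0,0,0,0,-0.0015,-0.8,0,0,0,0,0,-0.0028,-0.8]'

```text
clock: 14.32
eef_pos: [521.2, -23.8, 137.0]
eef_rot: [0.752, 1.57, 0.27]
wrist_force: [-1.9, -0.7, 3.4]
finger_gap: 23.5
```

jog_arm --series '[0,0,0,0,0,0.011,-0.8,0,0,0,0,0.031,0.011,-0.8,0,0,0,0,0.062,0.01,-0.8,0,0,0,0,0.062,0.006,-0.8,0,0,0,0,0.062,0.0045,-0.8,0,0,0,0,0.062,0.003,-0.8]'

```text
clock: 15.08
eef_pos: [521.2, 37.3, 139.7]
eef_rot: [-0.421, 1.571, -0.903]
wrist_force: [0.1, 0.1, -2.1]
finger_gap: 23.7
```

jog_arm --series '[0,0,0,0,0,-0.0015,-0.8,0,0,0,0,0,-0.003,-0.8]'

```text
clock: 15.32
eef_pos: [521.2, 37.7, 136.7]
eef_rot: [0.175, 1.57, -0.307]
wrist_force: [-0.5, -0.1, 3.2]
finger_gap: 23.3
```

jog_arm --series '[0,0,0,0,0,0.011,-0.8,0,0,0,0.031,-0.031,0.011,-0.8,0,0,0,0.031,-0.031,0.006,-0.8,0,0,0,0.031,-0.031,0.0035,-0.8,0,0,0,0.031,-0.031,0.002,-0.8,0,0,0,0.031,-0.031,0.0005,-0.8]'

```text
clock: 16.08
eef_pos: [551.9, 7.5, 137.3]
eef_rot: [0.584, 1.571, 0.103]
wrist_force: [-0.7, -0.7, -1.4]
finger_gap: 23.3
```

jog_arm --series '[0,0,0,0,0,-0.0012,-0.8,0,0,0,0,0,-0.0022,-0.8]'

```text
clock: 16.32
eef_pos: [552.2, 7.3, 135.3]
eef_rot: [1.016, 1.57, 0.535]
wrist_force: [-1.5, 1.4, 3.5]
finger_gap: 23.4
```

jog_arm --series '[0,0,0,0,0,0.011,-0.8,0,0,0,-0.031,0,0.011,-0.8,0,0,0,-0.062,0,0.01,-0.8,0,0,0,-0.062,0,0.006,-0.8,0,0,0,-0.062,0,0.0045,-0.8,0,0,0,-0.062,0,0.003,-0.8,0,0,0,-0.062,0,0.0015,-0.8]'

```text
clock: 17.2
eef_pos: [490.5, 7.0, 136.3]
eef_rot: [-2.629, 1.571, -3.111]
wrist_force: [0.3, 0.8, -1.6]
finger_gap: 23.9
```

jog_arm --series '[0,0,0,0,0,-0.001,-0.8,0,0,0,0,0,-0.002,-0.8]'

```text
clock: 17.45
eef_pos: [490.4, 7.0, 134.7]
eef_rot: [0.335, 1.57, -0.147]
wrist_force: [-0.8, 0.6, 3.9]
finger_gap: 23.4
```

```bash
python3 - <<'E'
from cell import manip
import cv2,numpy as np,pickle
c=manip.camera("side"); pickle.dump(c,open("side6.pkl","wb"))
cv2.imwrite("pics/s6.png",cv2.resize(c["color"][110:230,190:310],None,fx=5,fy=5,interpolation=cv2.INTER_CUBIC))
st=manip.read_state();print(st["eef_pos"],st["wrist_force"],st["finger_gap"])
E
```

```text
[490.30426825   7.05214583 134.55853392] [ 0.01649031 -0.68438429  1.05069509] 23.214034822295556
```

View pics/s6.png

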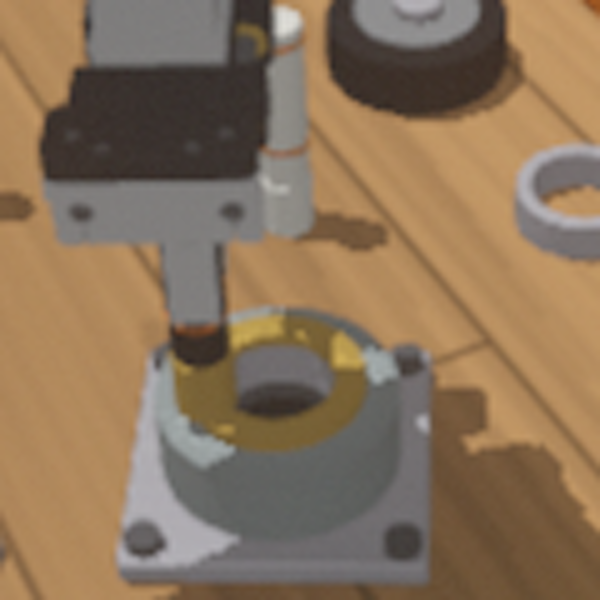

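jog_arm --series '[0,0,0,0,0,0.011,-0.8,0,0,0,0.031,-0.031,0.011,-0.8,0,0,0,0.031,-0.031,0.006,-0.8,0,0,0,0.031,-0.031,0.0035,-0.8,0,0,0,0.031,-0.031,0.002,-0.8,0,0,0,0.031,-0.031,0.0008,-0.8]'

```text
clock: 18.25
eef_pos: [520.9, -23.5, 135.4]
eef_rot: [0.254, 1.571, -0.227]
wrist_force: [-0.1, 0.2, -1.9]
finger_gap: 23.4
```

jog_arm --series '[0,0,0,0,0,-0.0012,-0.8,0,0,0,0,0,-0.0022,-0.8]'

```text
clock: 18.5
eef_pos: [521.2, -23.8, 133.4]
eef_rot: [0.882, 1.57, 0.4]
wrist_force: [-3.0, 1.2, 6.0]
finger_gap: 23.8
```

jog_arm --series '[0,0,0,0,0,0.011,-0.8,0,0,0,0,0.031,0.011,-0.8,0,0,0,0,0.062,0.01,-0.8,0,0,0,0,0.062,0.006,-0.8,0,0,0,0,0.062,0.0045,-0.8,0,0,0,0,0.062,0.003,-0.8,0,0,0,0,0.062,0.002,-0.8]'

```text
clock: 19.38
eef_pos: [521.2, 37.5, 135.0]
eef_rot: [-0.413, 1.571, -0.895]
wrist_force: [-0.4, -0.3, -1.9]
finger_gap: 23.7
```

jog_arm --series '[0,0,0,0,0,-0.0012,-0.8,0,0,0,0,0,-0.0022,-0.8]'

```text
clock: 19.62
eef_pos: [521.3, 37.9, 133.3]
eef_rot: [0.262, 1.57, -0.219]
wrist_force: [-2.7, 0.2, 7.1]
finger_gap: 23.7
```

jog_arm --series '[0,0,0,0,0,-0.0006,-0.8]'

```text
clock: 19.75
eef_pos: [521.4, 37.9, 133.1]
eef_rot: [0.269, 1.57, -0.213]
wrist_force: [-3.4, -0.5, 11.2]
finger_gap: 23.6
```

jog_arm --series '[0,0,0,0,0,-0.0006,-0.8]'

```text
clock: 19.88
eef_pos: [521.5, 37.9, 133.0]
eef_rot: [0.339, 1.569, -0.143]
wrist_force: [-5.0, -0.9, 15.1]
finger_gap: 23.7
```

jog_arm --series '[0,0,0,0,0,0.012,-0.8,0,0,0,0.031,-0.031,0.012,-0.8,0,0,0,0.031,-0.031,0.007,-0.8,0,0,0,0.031,-0.031,0.0045,-0.8,0,0,0,0.031,-0.031,0.003,-0.8,0,0,0,0.031,-0.031,0.002,-0.8]'

```text
clock: 20.62
eef_pos: [551.9, 7.5, 133.7]
eef_rot: [1.617, 1.571, 1.136]
wrist_force: [-0.0, -0.2, -2.5]
finger_gap: 23.9
```

jog_arm --series '[0,0,0,0,0,-0.001,-0.8,0,0,0,0,0,-0.0015,-0.8]'

```text
clock: 20.88
eef_pos: [552.2, 7.3, 133.0]
eef_rot: [0.624, 1.57, 0.143]
wrist_force: [-3.9, 1.3, 8.3]
finger_gap: 23.5
```

jog_arm --series '[0,0,0,0,0,-0.0006,-0.8]'

```text
clock: 21.0
eef_pos: [552.4, 7.2, 132.9]
eef_rot: [0.517, 1.57, 0.035]
wrist_force: [-5.5, 1.2, 14.4]
finger_gap: 23.2
```

jog_arm --series '[0,0,0,0,0,-0.0005,-0.8]'

```text
clock: 21.12
eef_pos: [552.5, 7.2, 132.8]
eef_rot: [0.475, 1.569, -0.007]
wrist_force: [-6.1, 0.3, 17.3]
finger_gap: 23.8
```

jog_arm --series '[0,0,0,0,0,0.012,-0.8,0,0,0,-0.031,0,0.012,-0.8,0,0,0,-0.062,0,0.011,-0.8,0,0,0,-0.062,0,0.007,-0.8,0,0,0,-0.062,0,0.0045,-0.8,0,0,0,-0.062,0,0.003,-0.8,0,0,0,-0.062,0,0.002,-0.8]'

```text
clock: 22.0
eef_pos: [490.7, 7.0, 133.3]
eef_rot: [0.328, 1.57, -0.153]
wrist_force: [-1.9, 0.1, 7.8]
finger_gap: 23.7
```

jog_arm --series '[0,0,0,0,0,-0.001,-0.8,0,0,0,0,0,-0.0015,-0.8]'

```text
clock: 22.25
eef_pos: [490.8, 7.0, 132.9]
eef_rot: [0.321, 1.569, -0.161]
wrist_force: [-7.0, 0.2, 19.1]
finger_gap: 23.5
```

jog_arm --series '[0,0,0,0,0,0.012,-0.8,0,0,0,0.031,-0.031,0.012,-0.8,0,0,0,0.031,-0.031,0.008,-0.8,0,0,0,0.031,-0.031,0.005,-0.8,0,0,0,0.031,-0.031,0.0035,-0.8,0,0,0,0.031,-0.031,0.0023,-0.8]'

```text
clock: 23.0
eef_pos: [520.9, -23.5, 133.9]
eef_rot: [2.837, 1.571, 2.356]
wrist_force: [0.4, -0.3, -1.1]
finger_gap: 23.6
```

jog_arm --series '[0,0,0,0,0,-0.0008,-0.8]'

```text
clock: 23.12
eef_pos: [521.1, -23.7, 133.3]
eef_rot: [0.509, 1.571, 0.028]
wrist_force: [-2.9, 0.8, 5.3]
finger_gap: 23.5
```

jog_arm --series '[0,0,0,0,0,-0.0006,-0.8]'

```text
clock: 23.25
eef_pos: [521.2, -23.8, 133.2]
eef_rot: [0.534, 1.57, 0.053]
wrist_force: [-4.3, 0.8, 10.0]
finger_gap: 23.3
```

jog_arm --series '[0,0,0,0,0,-0.0005,-0.8]'

```text
clock: 23.38
eef_pos: [521.3, -23.9, 133.1]
eef_rot: [0.44, 1.57, -0.041]
wrist_force: [-5.7, 0.0, 12.9]
finger_gap: 23.7
```

jog_arm --series '[0,0,0,0,0,0,-0.8]'

```text
clock: 23.5
eef_pos: [521.3, -23.8, 133.1]
eef_rot: [0.494, 1.57, 0.013]
wrist_force: [-4.6, 0.8, 10.2]
finger_gap: 23.4
```

jog_arm --series '[0,0,0,0,0,0.012,-0.8,0,0,0,0,0.031,0.012,-0.8,0,0,0,0,0.062,0.011,-0.8,0,0,0,0,0.062,0.008,-0.8,0,0,0,0,0.062,0.005,-0.8,0,0,0,0,0.062,0.0035,-0.8,0,0,0,0,0.062,0.0023,-0.8]'

```text
clock: 24.38
eef_pos: [521.2, 37.5, 134.2]
eef_rot: [-1.977, 1.571, -2.46]
wrist_force: [-0.4, 0.1, -1.7]
finger_gap: 23.2
```

jog_arm --series '[0,0,0,0,0,-0.0008,-0.8]'

```text
clock: 24.5
eef_pos: [521.2, 37.7, 133.5]
eef_rot: [0.067, 1.571, -0.415]
wrist_force: [-1.8, -0.5, 0.4]
finger_gap: 23.5
```

jog_arm --series '[0,0,0,0,0,-0.0006,-0.8]'

```text
clock: 24.62
eef_pos: [521.3, 37.8, 133.3]
eef_rot: [0.045, 1.57, -0.437]
wrist_force: [-1.9, -1.3, 7.0]
finger_gap: 23.6
```

jog_arm --series '[0,0,0,0,0,-0.0006,-0.8]'

```text
clock: 24.75
eef_pos: [521.4, 37.8, 133.1]
eef_rot: [0.11, 1.57, -0.372]
wrist_force: [-4.5, -1.7, 11.7]
finger_gap: 23.3
```

jog_arm --series '[0,0,0,0,0,0,-0.8]'

```text
clock: 24.88
eef_pos: [521.4, 37.9, 133.1]
eef_rot: [0.118, 1.57, -0.363]
wrist_force: [-2.6, -1.2, 8.4]
finger_gap: 23.3
```

jog_arm --series '[0,0,0,0,0,0.03,-0.8,0,0,0,0,-0.05,0.04,-0.8,0,0,0,0,-0.11,0.04,-0.8,0,0,0,0,-0.17,0.04,-0.8,0,0,0,0,-0.23,0.04,-0.8,0,0,0,-0.006,-0.276,0.04,-0.8,0,0,0,-0.006,-0.276,0.04,-0.8]'

```text
clock: 25.75
eef_pos: [514.4, -240.6, 171.8]
eef_rot: [-2.51, 1.57, -2.995]
wrist_force: [-0.6, 0.7, -2.2]
finger_gap: 23.7
```

```bash
python3 - <<'E'
from cell import manip
from h import *
for n in("side","top"):
    c=manip.camera(n); pickle.dump(c,open(f"{n}7.pkl","wb")); cv2.imwrite(f"pics/{n}7.png",c["color"])
    h=hsv(c);b=(h[...,0]>18)&(h[...,0]<32)&(h[...,1]>110)&(h[...,2]>70)
    b=box(b,225,270,165,205) if n=="s" else box(b,225,275,175,235)
    P=cloud(c,b);P=P[(P[:,2]>50)&(P[:,2]<66)]; A=np.c_[P[:,:2]-[520,6],np.ones(len(P))]
    for _ in range(4):
        x=np.linalg.lstsq(A,P[:,2],rcond=None)[0]; g=abs(A@x-P[:,2])<3; A=A[g];P=P[g]
    print(n,"plane",x,len(P))
a=np.hstack([cv2.resize(cv2.imread("pics/side7.png")[110:340,190:390],None,fx=1.9,fy=1.9),cv2.resize(cv2.imread("pics/top7.png")[130:360,200:400],None,fx=1.9,fy=1.9)])
cv2.imwrite("pics/b7.png",a)
st=manip.read_state();print(st["eef_pos"],st["wrist_force"],st["finger_gap"])
E
```

```text
side plane [1.72816831e-03 5.11619438e-04 5.73868943e+01] 413
top plane [3.23286141e-03 2.80591015e-04 5.82184821e+01] 311
[ 514.96607473 -237.92193115  171.94903833] [-0.0476849   0.59168155 -1.0123431 ] 23.693008819169528
```

View pics/b7.png

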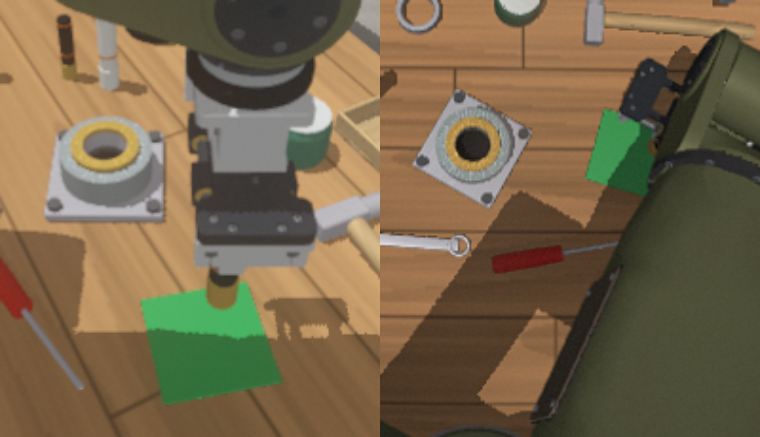

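```bash
python3 - <<'E'
from h import *
for f,bx in(("side0",(255,345,250,330)),("top0",(300,362,180,242)),("side7",(255,345,245,330))):
    c=pickle.load(open(f+".pkl","rb"));h=hsv(c)
    m=box((h[...,0]>50)&(h[...,0]<75)&(h[...,1]>130)&(h[...,2]>40),*bx).astype(np.uint8)
    m=cv2.morphologyEx(cv2.morphologyEx(m,2,np.ones((3,3))),3,np.ones((5,5)))
    k=max(cv2.findContours(m,0,2)[0],key=cv2.contourArea);w=on_plane(c,k.reshape(-1,2),4)[:,:2].astype(np.float32)
    print(f,cv2.minAreaRect(w),cv2.boundingRect(k))
E
```

```text
side0 ((515.50927734375, -227.3646240234375), (107.1256103515625, 107.00875091552734), 73.3040542602539) (265, 260, 72, 62)
top0 ((513.3723754882812, -223.35655212402344), (107.95642852783203, 106.95220947265625), 73.75733947753906) (309, 188, 45, 46)
side7 ((515.602294921875, -227.19473266601562), (106.80142974853516, 106.88534545898438), 73.47654724121094) (265, 260, 71, 62)
```

jog_arm --series '[0,0,0,-0.001,0.013,-0.02,-0.8,0,0,0,-0.001,0.013,-0.05,-0.8,0,0,0,-0.001,0.013,-0.075,-0.8,0,0,0,-0.001,0.013,-0.085,-0.8,0,0,0,-0.001,0.013,-0.088,-0.8,0,0,0,-0.001,0.013,-0.09,-0.8]'

```text
clock: 26.6
eef_pos: [514.6, -224.9, 83.0]
eef_rot: [0.011, 1.569, -0.47]
wrist_force: [-0.2, 0.9, -2.6]
finger_gap: 23.8
```

jog_arm --series '[0,0,0,0,0,-0.001,-0.8,0,0,0,0,0,-0.0015,-0.8]'

```text
clock: 26.85
eef_pos: [514.3, -225.1, 81.1]
eef_rot: [0.013, 1.57, -0.468]
wrist_force: [0.1, -0.3, -2.3]
finger_gap: 23.6
```

```bash
python3 - <<'E'
from cell import manip
import cv2
c=manip.camera("side")
cv2.imwrite("pics/s8.png",cv2.resize(c["color"][180:330,230:380],None,fx=4,fy=4))
st=manip.read_state();print(st["eef_pos"],st["wrist_force"],st["moment"],st["finger_gap"])
E
```

```text
[ 514.19633623 -225.01143076   80.97724813] [-0.31661664 -0.61483769 -2.7226628 ] [-0.00040929 -0.1064636  -0.02900611] 23.603625436459936
```

View pics/s8.png

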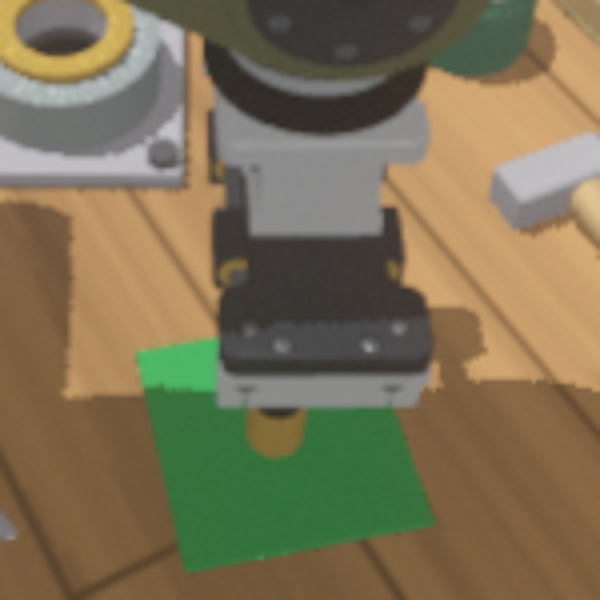

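jog_arm --series '[0,0,0,0,0,-0.0005,-0.8,0,0,0,0,0,-0.001,-0.8]'

```text
clock: 27.15
eef_pos: [514.3, -225.1, 80.5]
eef_rot: [-0.066, 1.57, -0.547]
wrist_force: [-2.5, 1.3, 9.2]
finger_gap: 23.7
```

jog_arm --series '[0,0,0,0,0,-0.0005,-0.8,0,0,0,0,0,-0.0005,-0.8]'

```text
clock: 27.4
eef_pos: [514.4, -225.1, 80.5]
eef_rot: [-0.068, 1.57, -0.549]
wrist_force: [-4.0, 1.7, 11.3]
finger_gap: 23.5
```

jog_arm --series '[0,0,0,0,0,0.0008,-0.8,0,0,0,0,0,0.001,-0.4,0,0,0,0,0,0.001,-0.1,0,0,0,0,0,0.001,0.2,0,0,0,0,0,0.001,0.4,0,0,0,0,0,0.001,0.4]' --squeeze 10

```text
clock: 28.15
eef_pos: [514.1, -225.0, 80.2]
eef_rot: [-2.564, 1.571, -3.045]
wrist_force: [0.4, 0.7, 0.7]
finger_gap: 63.9
```

```bash
python3 - <<'E'
from cell import manip
import cv2
c=manip.camera("side")
cv2.imwrite("pics/s9.png",cv2.resize(c["color"][180:330,230:380],None,fx=4,fy=4))
st=manip.read_state();print(st["eef_pos"],st["wrist_force"],st["finger_gap"])
E
```

```text
[ 514.13016867 -224.93460885   80.24382807] [-0.10640977  0.06151239  0.25656686] 65.12365916800286
```

View pics/s9.png

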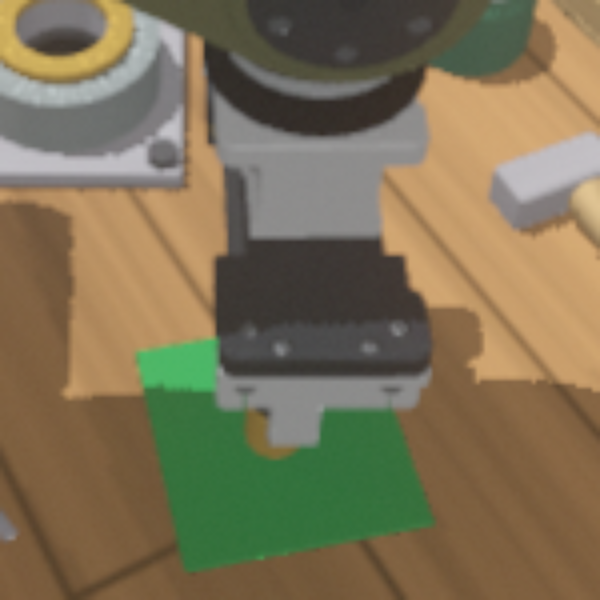

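Released. Now I'll rise straight up, then move aside to look.

jog_arm --series '[0,0,0,0,0,0.02,0.4,0,0,0,0,0,0.06,0.4,0,0,0,0,0,0.11,0.4,0,0,0,0,0,0.16,0.4,0,0,0,-0.06,0,0.18,0.4,0,0,0,-0.12,0,0.18,0.4,0,0,0,-0.14,0,0.18,0.4,0,0,0,-0.14,0,0.18,0.4]'

```text
clock: 29.2
eef_pos: [373.5, -225.1, 260.8]
eef_rot: [-0.133, 1.569, -0.616]
wrist_force: [0.2, -0.0, 0.6]
finger_gap: 65.6
```

```bash
python3 - <<'E'
from cell import manip
from h import *
for n in("side","top"):
    c=manip.camera(n); pickle.dump(c,open(f"{n}9.pkl","wb")); cv2.imwrite(f"pics/{n}9.png",c["color"])
    h=hsv(c);b=(h[...,0]>18)&(h[...,0]<32)&(h[...,1]>110)&(h[...,2]>70)
    b=box(b,225,270,165,205) if n=="side" else box(b,225,275,175,235)
    P=cloud(c,b);P=P[(P[:,2]>50)&(P[:,2]<66)]; A=np.c_[P[:,:2]-[520,6],np.ones(len(P))]
    for _ in range(4):
        x=np.linalg.lstsq(A,P[:,2],rcond=None)[0]; g=abs(A@x-P[:,2])<3; A=A[g];P=P[g]
    print(n,"plane",x,len(P))
    Q=cloud(c,np.ones((384,512),bool));Q=Q[(abs(Q[:,0]-514)<40)&(abs(Q[:,1]+225)<40)]
    for lo,hi in((10,40),(50,80),(90,115),(117,128)):
        q=Q[(Q[:,2]>lo)&(Q[:,2]<hi)]
        if len(q)>8: print(lo,len(q),np.percentile(q,[5,95],axis=0).round(1).tolist())
a=np.hstack([cv2.imread("pics/side9.png"),cv2.imread("pics/top9.png")])
cv2.imwrite("pics/b9.png",cv2.resize(a,None,fx=.78,fy=.78))
cv2.imwrite("pics/s9c.png",cv2.resize(cv2.imread("pics/side9.png")[180:330,230:380],None,fx=4,fy=4))
st=manip.read_state();print(st["clock"],st["eef_pos"],st["wrist_force"],st["finger_gap"])
E
```

```text
side plane [-2.04343766e-03 -1.34236343e-03  5.74309320e+01] 410
10 137 [[501.8, -239.4, 12.7], [522.0, -224.8, 37.4]]
50 133 [[502.5, -238.7, 51.6], [519.2, -225.4, 78.3]]
90 128 [[502.5, -238.7, 91.2], [519.1, -224.6, 114.2]]
117 189 [[503.7, -237.9, 118.2], [523.2, -218.1, 125.9]]
top plane [-3.52120020e-03 -1.32454165e-03  5.81288239e+01] 310
10 34 [[500.0, -225.8, 10.7], [520.9, -211.6, 37.9]]
50 24 [[501.1, -221.0, 52.1], [518.5, -212.2, 76.4]]
90 16 [[501.0, -221.0, 91.9], [517.2, -212.7, 109.0]]
117 80 [[501.6, -230.4, 119.6], [521.6, -211.8, 127.1]]
29.3 [ 374.72157571 -225.07044293  260.42532194] [ 0.02106032 -1.24750668  0.48264763] 65.97667218771423
```

View pics/b9.png

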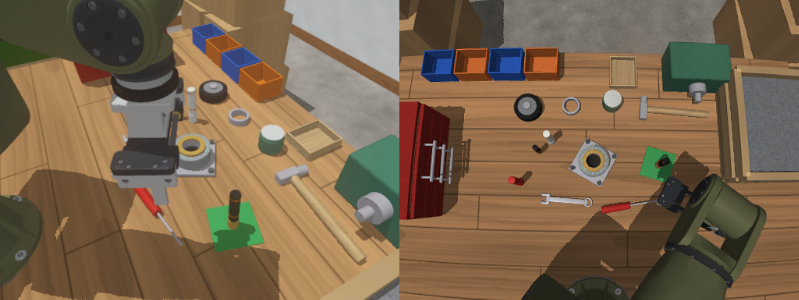

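View pics/s9c.png

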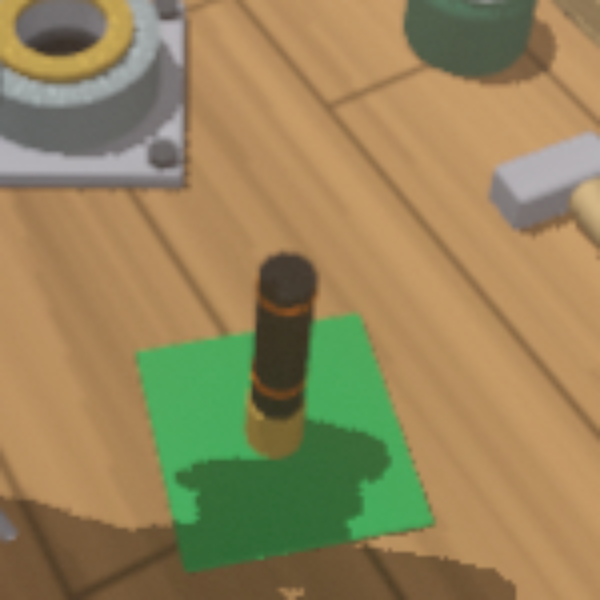

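The picture shows the drift upright near the middle of the mat, with its foot at crop (275,440). The cup is square and the bystanders are where they were, so I'm handing in.

```bash
python3 -c "
from cell import manip
print(manip.sign_off())"
```

```text
the job is handed in; nothing more can be done
None
```

I tapped the cup home with the large black, brass-footed drift, stood the drift on the mat and handed the job in at about 29 s of the 72 s. The sign-off gave no verdict.

- **Tapping:** I worked in opposite pairs, −y/+y then +x/−x, 2–3 mm at a time at about 5–9 N. The cup stopped hard on all four sides with the tool within about 0.3 mm of the same height. The stop took about 15–21 N from the drift. The highest reading was about 21 N at −x, which is more than I meant but under the 25 N limit. Forces were read only at the end of each move, so a short peak between readings could have been missed.
- **Cup:** In the last pictures its top face is level within about 0.004 rad in both cameras. It stands about 7.4 mm (side) or 8.1 mm (top) above the hub face, so the flange's underside is about 1.4–2.1 mm above it.
- **Drift:** It stands upright and released, within about 10 mm of the mat's centre.
- **Bystanders:** They look unmoved, but I checked them by eye only.
- **Disagreements:** The two cameras differed by about 4–5 mm in y throughout, so I placed the drift by its offset from the cup as seen in the side camera. My first mat measurement was spoiled by a bad colour mask and shadow; I measured it again before placing the drift.

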